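# Set the gap of a stone-grit mill

### The arm

A 7-joint arm with a two-finger parallel gripper is mounted at the origin on the work surface. World frame = base frame: x ahead of the robot, y to its left, z up, the work surface at z = 0. Lengths are in mm, angles in rad, forces in N, time in s.
With the tool pointing down it reaches from about 425 to 950 mm from the base axis. Payload 16.7 kg.
Tool frame: the origin (TCP) lies at the very end of the fingers, on their centre line; the grasp point (between the pads) lies 19 mm behind it; z points along the fingers, y is the direction in which the jaws open and shut (so a half turn about z gives the same grasp; the last joint's range is limited). The gripper opens to 94 mm and grips with 3 to 60 N. Pads are 16 mm wide; open, the fingers measure 119 mm over their backs; the gripper's body (75 mm by 177 mm) begins 78 mm behind the grasp point.
Start: joints at [-1.304, 0.426, 0.074, 1.606, -0.034, 1.111, -0.067], TCP at [273.264, 617.172, 205.467] pointing down, gripper open.
Joint ranges: [-2.85, 2.85], [-0.5, 2.14], [-1.23, 1.37], [0.21, 2.46], [-1.02, 4.16], [0.16, 2.05], [-2.73, 2.73]. Speed limits (rad/s): [1.89, 1.89, 2.39, 2.39, 3.01, 3.01, 3.01].

### API

Orientations are given as a unit quaternion [x, y, z, w].
In Python, from cell import read_state, vision, manip gives the robot as it stands.
- The arm moves only by the shell command python3 -m pendant 'ROWS' [FORCE]. ROWS is JSON, a list of rows, each a list of 5 numbers: the shift along the tool's x, y, z in units of 50 cm (1.0 is 50 cm), then the turn about the tool's z in units of 2 pi rad (1.0 is 2 pi rad), then the finger opening in mm, from 0 to 94. A call has 1 to 20 rows; each row is the pose to reach, as a shift and turn from the pose commanded when the call began, along the tool's axes at that moment, turning the shorter way round; what a row does not reach only later rows make up. A row lasts 1/10 s, in which the tool goes at most 50 mm and 8.59 degrees, less where a joint would pass 70% of its speed; a pose out of reach is approached as far as the arm can. A call with a number of a shift or a turn outside -1 to 1 is refused whole. A call with a gripper value outside its range is refused whole. The fingers move at their own pace and stop on an object; FORCE is the grip in N (left out, the last holds). Time passes only in rows, so rows that repeat a pose let the fingers close. It gives the time, the measured TCP pose, the force and the opening at its end, in the units of the state.
- read_state(): the state, without advancing time (a new reading comes with each control period).
- vision.grab_frame(name): name is "scene" or "top"; returns a dict with "image" (420x560x3 uint8, red, green, blue), "mtx" (3x3 intrinsics, pixels), "D" ([k1, k2, p1, p2, k3] as OpenCV has them; the pictures are not rectified), "R" (3x3) and "t" (3): a world point X has camera coordinates R X + t. Camera axes: x right, y down, z forward; pixel columns grow to the right and rows downward; lengths in mm; the calibration is good to about 2 mm. A picture is of the moment at which its call begins. There is no depth.
- manip.hand_in(): hands the job in, once; it reports no verdict.
The state is a dict: "clock": time; "qpos": joint angles; "qvel": joint speeds; "tau": joint torques, N m; "tcp_pos": TCP position; "eef_rot": TCP orientation; "wrist_force": force on the tool from outside, world axes, zero at the start; "moment": the same for the moment, N m; "opening": finger opening in mm.
Only numpy, scipy, OpenCV 4.12 (cv2) and the standard library are available. Lean on these libraries where they do the work, as an engineer would, in place of code of your own. Each camera call takes 0.05 s, during which the arm holds its last target.

### The job

Set the grinding gap of the green bench mill that makes marble grit: turn the blue adjusting ring clockwise (seen from above) by its black bar until you feel the burrs touch, without forcing them, then back it off three clicks and let go. Leave the red tell-tale pointer to be moved by the ring alone, and do not disturb the tin, the jar, the marble offcut or the brush.

Things in the scene. Friction and masses are not known exactly. Their poses are not given: they have to be found in the camera images.
- mill: green bench mill bolted to the bench: 170 x 150 mm foot, round green column, and a dark round flange (134 mm across, top 130 mm above the bench) with a white tick every 20 degrees. Origin on the column's axis at bench height, z up; its grey motor (up to 98 mm high) sticks out to its +x, a spout to its -x.
- ring (a joint): angle (rad) of the blue adjusting ring, 88 mm across, lying 136 to 156 mm above the bench on the mill's vertical axis (it turns but does not rise). It grows as the ring turns clockwise seen from above, which closes the burrs. At 0 the white mark points along the mill's +x. It starts between -0.2 and 0.55; the burrs touch at a hidden angle between 1.0 and 1.8, new every time.
- grip_bar (a point): centre of the graspable part of the black bar standing across the ring, on the ring's axis, 182 mm above the bench. The bar is 14 mm thick, 76 mm long, and stands from the ring's top (156 mm) to 196 mm above the bench; x axis along the bar towards the white mark, z up. It turns with the ring.
- ring_mark (a point): white mark on the ring's upper rim, at the end of the bar, 42 mm from the axis, 156 mm above the bench; x outward. The ring clicks every 20 degrees (0.349 rad): a spring ball holds it in each click and takes about 0.18 N m to turn through. One click lies 0.06 rad past first touch, the others at whole clicks before it, so three clicks back from a firm touch is 60 degrees.
- pointer: red tell-tale pointer, 20 x 6 x 4 mm, on the flange just outside the ring; origin on the mill's axis 130 mm above the bench, x outward along it. Held by light friction, it starts clockwise of the ring's mark. When the white mark reaches it the ring pushes it along clockwise, and leaves it behind when turned back: it marks the furthest that the ring has been closed.
- burr: steel burr in the ring's mouth, origin on the mill's axis 130 mm above the bench; does not move, and its pose does not show where the burrs touch. From first touch on, turning further meets a springy resistance of 4 N m per rad, on top of the clicks' 0.18 N m: the touch is firm from 0.12 N m, a total of 0.35 N m is certain, and the burrs are damaged if pressed with over 0.7 N m.
- tin: steel cup, 72 mm across, 62 mm high, standing near the mill's spout; origin under its centre. Bystander.
- jar: clear jar with white cap, 72 mm across, 100 mm high; origin under its centre. Bystander.
- offcut: white marble offcut, 100 x 55 x 35 mm; origin under its centre, x along its length. Bystander.
- brush: hand brush lying on the bench, its x axis along it, handle to -x. Bystander.

How it is judged (in metres and radians):
On the way:
1. the ring is turned clockwise until the burrs touch firmly (over 4 N between them, about 0.12 N m on the ring) (contact force between burr_faces and anything else above 4 N), for 0.1 s.
At the end, for the whole second after the job is handed in: The ring rests, released, three clicks anticlockwise of the touch: its white mark stands 49 to 76 degrees anticlockwise (seen from above) of the red pointer, which the ring left at the touch (three clicks are 60 degrees) (x of ring_mark in the frame of pointer between 0.01 and 0.0277 m and y of ring_mark in the frame of pointer above 0.02 m and velocity of joint ring between -0.05 and 0.05 rad/s).
It fails at once if the burrs are forced together (over 24 N between them, about 0.7 N m on the ring) (contact force between burr_faces and anything else above 24 N).
It fails at once if the robot touches the pointer (contact force between any of the fingers, the arm and pointer above 0.3 N).
It fails at once if a bystander is moved by more than 2 cm (distance of any of tin, jar, offcut, brush from where it was at the start of the episode above 0.02 m).
It also fails if it takes over 72 s, if anything falls off the work surface, if the arm or the gripper's body presses on something with over 40 N, if the wrist force passes 120 N, or if a joint passes its speed limit or range.

## Working session

There is one attempt and no reset: what is moved stays moved. The work goes in short steps, Python scripts to look and compute and a shell command to move; the robot and the scene stay as the last step left them, time stands still between calls to the robot, and variables do not carry over. Pictures are saved under pics/ and viewed, and the job is handed in when it is done.

```bash
ls; mkdir -p pics; python3 - <<'E'
from cell import read_state, vision
import cv2,numpy as np
print(read_state())
for n in ("scene","top"):
    f=vision.grab_frame(n); cv2.imwrite(f"pics/{n}0.png",f["image"][:,:,::-1])
    print(n,f["mtx"],f["D"],f["R"],f["t"])
E
```

```text
pics
{'clock': 0.0, 'qpos': array([-1.3034963 ,  0.42673865,  0.07386185,  1.60659454, -0.03407215,
        1.11078212, -0.06706899]), 'qvel': array([ 1.16412313e-03, -1.36796654e-04,  7.74475117e-05, -1.35824987e-03,
        8.04979437e-04, -6.86735660e-04, -1.96048052e-03]), 'tau': array([ 5.17761237e-04, -9.35849404e+01,  3.66687030e+00, -4.54203880e+01,
       -4.88875550e-02,  2.01089890e-02,  1.84004834e-04]), 'tcp_pos': array([273.1344045 , 616.80347278, 204.77701396]), 'eef_rot': array([ 2.06893713e-01,  9.78363221e-01, -6.27846286e-04, -6.97497574e-05]), 'wrist_force': array([-0.7481861 , -0.72167358, -0.64662482]), 'moment': array([-0.05778314,  0.01874198, -0.05437965]), 'opening': 94.40991411768321}
scene [[398.45917962   0.         275.65630349]
 [  0.         398.45917962 210.19334834]
 [  0.           0.           1.        ]] [-0.08521294  0.          0.          0.          0.        ] [[-0.15073187  0.98839523  0.01883569]
 [ 0.7766722   0.13018858 -0.6163045 ]
 [-0.61160461 -0.07826757 -0.78728266]] [ 2.18076684e-01 -3.77001905e+02  1.24382785e+03]
top [[501.8131437    0.         276.12195839]
 [  0.         501.8131437  212.25727878]
 [  0.           0.           1.        ]] [-0.00524355  0.          0.          0.          0.        ] [[ 1.08766692e-02 -9.99940606e-01 -6.93997323e-04]
 [-9.85881892e-01 -1.06077703e-02 -1.67105864e-01]
 [ 1.67088577e-01  2.50175460e-03 -9.85938714e-01]] [  47.83413393  579.41105388 1279.55223254]
```

View pics/scene0.png

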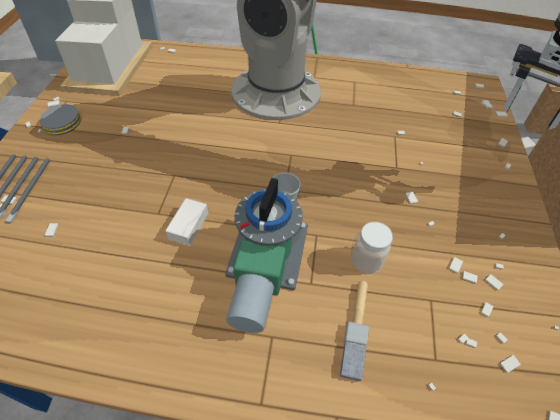

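View pics/top0.png

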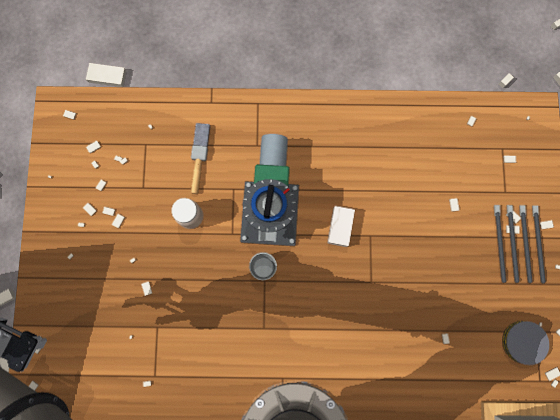

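The scene view shows the mill, with the ring at about (268,208) and the motor towards the camera. In the top view the ring is at about (269,204), the motor is up the image, and the red pointer is near (287,190). The arm is clear of the mill in both pictures. Next I'll measure these points.

```bash
cat > h.py <<'E'
import cv2,numpy as np
from cell import read_state,vision
def ray(f,uv,z):
    p=cv2.undistortPoints(np.array(uv,float).reshape(-1,1,2),f["mtx"],np.array(f["D"])).reshape(-1,2)
    d=np.c_[p,np.ones(len(p))]@f["R"]; c=-f["R"].T@f["t"]
    s=(z-c[2])/d[:,2]; return c+s[:,None]*d
def mask(im,k):
    h=cv2.cvtColor(im,cv2.COLOR_RGB2HSV); H,S,V=[h[...,i].astype(int) for i in range(3)]
    if k=="blue": return (H>100)&(H<125)&(S>140)&(V>50)
    if k=="red": return ((H<5)|(H>174))&(S>170)&(V>80)
    if k=="green": return (H>60)&(H<90)&(S>90)
    if k=="white": return (S<50)&(V>180)
def pts(m,box=None):
    y,x=np.nonzero(m); p=np.c_[x,y]
    if box: p=p[(x>box[0])&(x<box[2])&(y>box[1])&(y<box[3])]
    return p
E
python3 - <<'E'
from h import *
for n,b in (("top",(230,120,310,250)),("scene",(225,170,310,335))):
    f=vision.grab_frame(n); im=f["image"]
    p=pts(mask(im,"blue"),b); print(n,"blue",len(p),p.min(0),p.max(0))
    hull=cv2.convexHull(p.astype(np.float32)).reshape(-1,2); w=ray(f,hull,156)
    (c,r)=cv2.minEnclosingCircle(w[:,:2].astype(np.float32)); print(" circle",c,r)
    q=pts(mask(im,"red"),b); print(" red",len(q),q.mean(0),ray(f,[q.mean(0)],132))
    q=pts(mask(im,"green"),b);print(" green",len(q),q.mean(0),ray(f,[q.mean(0)],95))
    x0,y0,x1,y1=(225,120,315,250) if n=="top" else (220,165,315,255)
    cv2.imwrite(f"pics/{n}z.png",cv2.resize(im[y0:y1,x0:x1,::-1],None,fx=6 if n=="scene" else 4.5,fy=6 if n=="scene" else 4.5,interpolation=cv2.INTER_CUBIC))
E
```

```text
top blue 408 [251 186] [286 220]
 circle (583.0858154296875, 72.3436508178711) 43.82688903808594
 red 16 [285.6875 190.75  ] [[619.47714939  30.59742572 132.        ]]
 green 515 [271.33203883 172.81747573] [[674.41911456  67.5048652   95.        ]]
scene blue 637 [246 190] [290 229]
 circle (593.406982421875, 74.40143585205078) 48.35620880126953
 red 23 [243.82608696 224.95652174] [[621.16594415  30.72249833 132.        ]]
 green 1760 [262.31079545 260.76761364] [[671.41161359  74.82206908  95.        ]]
```

View pics/topz.png

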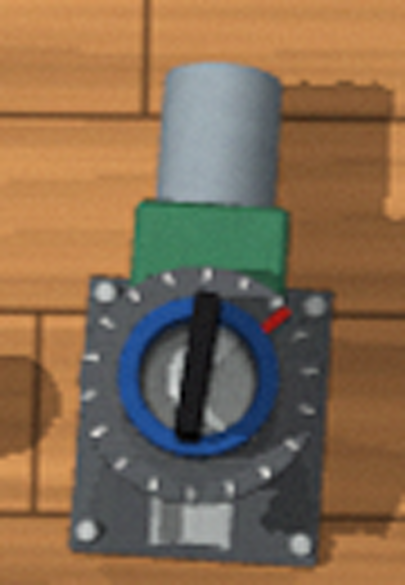

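View pics/scenez.png

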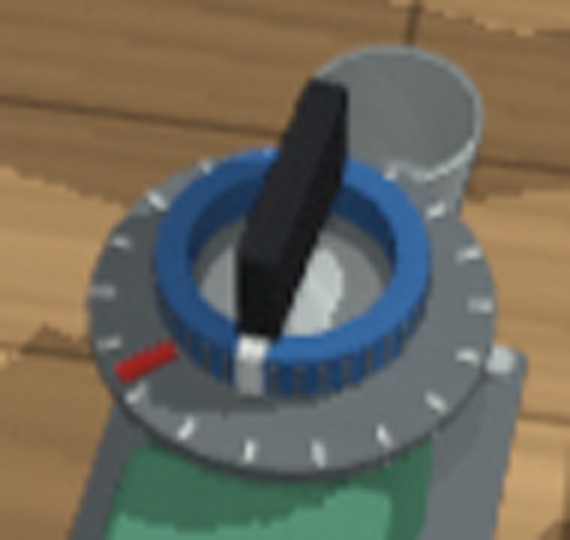

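```bash
python3 - <<'E'
from h import *
f=vision.grab_frame("top"); g=vision.grab_frame("scene")
print("cams",-f["R"].T@f["t"],-g["R"].T@g["t"])
m=f["image"].max(2)<45
p=pts(m,(255,180,282,222)); print(len(p),p.min(0),p.max(0))
w=ray(f,p,192)[:,:2]; (c,s,a)=cv2.minAreaRect(w.astype(np.float32)); print("bar",c,s,a)
d=np.linalg.svd(w-w.mean(0))[2][0]; d*=np.sign(d[0]); print("ang",np.arctan2(d[1],d[0]),w.mean(0))
C=np.array([583.1,72.3])
mk=ray(g,[[262,223]],156)[0]; v=mk[:2]-C; print("mark",mk,np.hypot(*v),np.arctan2(v[1],v[0]))
# bar top-face in scene, zoom corners
zz=np.array([[316,80],[348,90],[243,250],[276,262]])/6+[220,165]
b=ray(g,zz,196); print("bar scene",b.mean(0)); e=b[2:].mean(0)-b[:2].mean(0); print(np.hypot(*e[:2]),np.arctan2(e[1],e[0]))
# flange, foot bolts top zoom -> mill yaw
q=np.array([[105,292],[316,304],[87,530],[301,545]])/4.5+[225,120]
B=ray(f,q,10); print("bolts",B[:,:2],B.mean(0)); 
u=B[:2].mean(0)-B[2:].mean(0);print("yaw",np.arctan2(u[1],u[0]))
E
```

```text
cams [ 356.91202826   50.77642655 1358.41626466] [1053.57062311  146.21717967  746.89201996]
191 [256 185] [275 220]
bar (576.9953002929688, 80.25138092041016) (84.94402313232422, 42.37330627441406) 3.9724435806274414
ang -0.13534201235050658 [581.56695869  72.56088738]
mark [628.20349318  67.23758936 156.        ] 45.38670619135983 -0.11177208545232037
bar scene [588.224668   74.3660824 196.       ]
71.61563442048588 -0.15038620337190364
bolts [[660.96840901 131.47163052]
 [654.84745728   2.45620781]
 [514.56173055 139.33560784]
 [506.90248532  10.78459491]] [584.32002054  71.01201027  10.        ]
yaw -0.054954883373460155
```

```bash
python3 -m pendant '[[-0.1,-0.07,-0.03,0,94],[-0.2,-0.14,-0.03,0,94],[-0.3,-0.22,-0.03,-0.01,94],[-0.4,-0.29,-0.03,-0.02,94],[-0.5,-0.37,-0.03,-0.03,94],[-0.6,-0.44,-0.03,-0.04,94],[-0.7,-0.515,-0.03,-0.0465,94],[-0.7,-0.515,-0.03,-0.0465,94],[-0.7,-0.515,-0.03,-0.0465,94],[-0.7,-0.515,-0.03,-0.0465,94],[-0.7,-0.515,-0.03,-0.0465,94],[-0.7,-0.515,-0.03,-0.0465,94],[-0.7,-0.515,-0.03,-0.0465,94],[-0.7,-0.515,-0.03,-0.0465,94]]' 40
cat > st.py <<'E'
from h import *
def st(target=None):
    s=read_state(); q=s["eef_rot"]; th=2*np.arctan2(q[1],q[0]); 
    ya=th-np.pi/2
    print("t",round(s["clock"],2),"tcp",s["tcp_pos"].round(1),"yang",round((ya+np.pi)%(2*np.pi)-np.pi,4),"q7",s["qpos"][6].round(3),"F",s["wrist_force"].round(2),"M",s["moment"].round(3),"op",round(s["opening"],1),"q",q.round(4))
    if target is not None:
        d=np.array(target)-s["tcp_pos"]; tx=np.array([np.cos(th),np.sin(th)]);ty=np.array([np.sin(th),-np.cos(th)])
        print(" shift units",(np.array([d[:2]@tx,d[:2]@ty,-d[2]])/500).round(4))
    return s
E
python3 -c "
from st import *
s=st([584.5,72.5,215]);print(s['qpos'].round(3))"
```

```text
clock: 1.7
tcp_pos: [488.6, 241.0, 220.4]
eef_rot: [0.061, 0.998, 0.0, -0.0]
wrist_force: [-0.1, 0.1, 0.3]
opening: 93.8
t 1.7 tcp [488.6 241.  220.4] yang 1.4478 q7 0.921 F [-0.14  0.1   0.25] M [0.033 0.019 0.037] op 93.8 q [ 6.150e-02  9.981e-01  0.000e+00 -1.000e-04]
 shift units [-0.2318 -0.3108  0.0108]
[-0.766  0.199  0.219  1.892 -0.05   1.056  0.921]
```

```bash
python3 -m pendant '[[-0.07,-0.07,0.01,0,94],[-0.12,-0.14,0.01,0,94],[-0.18,-0.22,0.01,0,94],[-0.232,-0.311,0.01,0,94],[-0.232,-0.311,0.01,0,94],[-0.232,-0.311,0.01,0,94],[-0.232,-0.311,0.01,0,94],[-0.232,-0.311,0.01,0,94]]'
python3 - <<'E'
from st import *
st([584.5,72.5,164])
for n,b in (("top",(225,120,345,250)),("scene",(200,120,330,260))):
    im=vision.grab_frame(n)["image"]; x0,y0,x1,y1=b
    cv2.imwrite(f"pics/{n}1.png",cv2.resize(im[y0:y1,x0:x1,::-1],None,fx=4,fy=4,interpolation=cv2.INTER_CUBIC))
E
```

```text
clock: 2.5
tcp_pos: [584.3, 73.1, 215.4]
eef_rot: [0.061, 0.998, 0.0, -0.0]
wrist_force: [0.3, 0.8, 0.5]
opening: 94.1
t 2.5 tcp [584.3  73.1 215.4] yang 1.4486 q7 1.313 F [0.3  0.76 0.45] M [ 0.018 -0.024  0.019] op 94.1 q [ 6.110e-02  9.981e-01  2.000e-04 -2.000e-04]
 shift units [-0.0004 -0.0012  0.1029]
```

View pics/scene1.png

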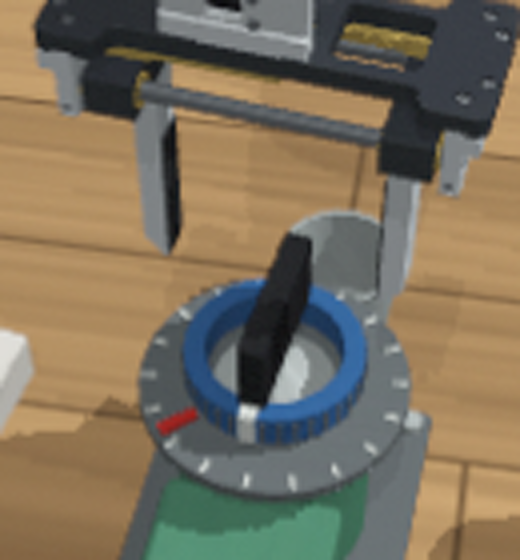

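The open fingers, at crop (160,250) and (395,300), stand on either side of the bar, with the red pointer at (178,420) well clear. I'll lower and close.

```bash
python3 -m pendant '[[0,0,0.03,0,94],[0,0,0.07,0,94],[0,0,0.1,0,94],[0,0,0.1,0,94],[0,0,0.1,0,50],[0,0,0.1,0,30],[0,0,0.1,0,22],[0,0,0.1,0,18],[0,0,0.1,0,16]]' 10
python3 -c "
from st import *
st([584.5,72.5,164])"
```

```text
clock: 3.5
tcp_pos: [585.0, 71.3, 165.8]
eef_rot: [0.062, 0.998, 0.0, 0.0]
wrist_force: [0.5, 0.5, 0.3]
opening: 57.3
t 3.5 tcp [585.   71.3 165.8] yang 1.4461 q7 1.332 F [0.54 0.49 0.35] M [0.009 0.004 0.045] op 57.3 q [6.230e-02 9.981e-01 1.000e-04 2.000e-04]
 shift units [0.0012 0.0022 0.0036]
```

```bash
python3 -m pendant '[[0,0,0,0,16],[0,0,0,0,16],[0,0,0,0,16],[0,0,0,0,16],[0,0,0,0,16],[0,0,0,0,16],[0,0,0,0,8],[0,0,0,0,8],[0,0,0,0,8]]' 10
python3 -c "
from st import *
st([584.5,72.5,164])"
```

```text
clock: 4.4
tcp_pos: [584.9, 72.0, 165.5]
eef_rot: [0.062, 0.998, 0.0, 0.0]
wrist_force: [0.3, 6.0, -0.8]
opening: 14.1
t 4.4 tcp [584.9  72.  165.5] yang 1.4466 q7 1.332 F [ 0.31  5.98 -0.79] M [ 1.221 -0.212 -0.035] op 14.1 q [6.200e-02 9.981e-01 3.000e-04 0.000e+00]
 shift units [0.0008 0.0008 0.003 ]
```

```bash
python3 -m pendant '[[0,0.002,0,0,0],[0,0.002,0,0,0],[0,0.002,0,0,0]]' 40
python3 -c "
from st import *
st([584.5,72.5,164])"
```

```text
clock: 4.7
tcp_pos: [584.9, 72.2, 165.5]
eef_rot: [0.062, 0.998, -0.0, -0.0]
wrist_force: [-1.5, 1.7, -0.1]
opening: 13.6
t 4.7 tcp [584.9  72.2 165.5] yang 1.446 q7 1.33 F [-1.53  1.68 -0.14] M [ 0.243  0.11  -0.004] op 13.6 q [ 6.230e-02  9.981e-01 -1.000e-04 -1.000e-04]
 shift units [0.0008 0.0006 0.0029]
```

```bash
python3 -m pendant '[[0,0,0,0.01,0],[0,0,0,0.02,0],[0,0,0,0.03,0],[0,0,0,0.04,0],[0,0,0,0.05,0],[0,0,0,0.06,0],[0,0,0,0.07,0],[0,0,0,0.08,0],[0,0,0,0.08,0],[0,0,0,0.08,0]]'
python3 - <<'E'
from st import *
st()
for n,b in (("top",(225,120,345,250)),("scene",(200,120,330,260))):
    im=vision.grab_frame(n)["image"]; x0,y0,x1,y1=b
    cv2.imwrite(f"pics/{n}2.png",cv2.resize(im[y0:y1,x0:x1,::-1],None,fx=4,fy=4,interpolation=cv2.INTER_CUBIC))
E
```

```text
clock: 5.7
tcp_pos: [584.9, 72.1, 165.5]
eef_rot: [0.308, 0.951, -0.0, -0.0]
wrist_force: [-0.3, -0.7, 0.5]
opening: 13.9
t 5.7 tcp [584.9  72.1 165.5] yang 0.9453 q7 0.87 F [-0.29 -0.71  0.52] M [-0.072  0.247 -0.027] op 13.9 q [ 3.077e-01  9.515e-01 -2.000e-04 -0.000e+00]
```

View pics/scene2.png

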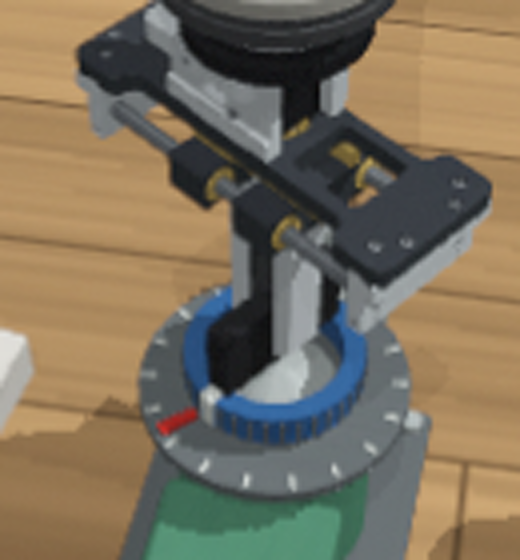

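The mark, at crop (210,403), has turned with the bar and sits just short of the pointer at (180,420). I'll carry on in smaller steps and read the moment after each.

```bash

r(){ python3 -c "
from st import *
st()"; }
python3 -m pendant '[[0,0,0,0.01,0],[0,0,0,0.02,0],[0,0,0,0.02,0]]' >/dev/null; r
python3 -m pendant '[[0,0,0,0.01,0],[0,0,0,0.02,0],[0,0,0,0.02,0]]' >/dev/null; r
python3 -m pendant '[[0,0,0,0.01,0],[0,0,0,0.02,0],[0,0,0,0.02,0]]' >/dev/null; r
```

```text
t 6.1 tcp [584.8  72.1 165.5] yang 0.8173 q7 0.753 F [-1.42 -1.51  0.97] M [-0.286  0.317 -0.048] op 13.6 q [ 3.679e-01  9.299e-01 -2.000e-04 -1.000e-04]
t 6.4 tcp [584.9  72.1 165.5] yang 0.6933 q7 0.64 F [-1.19 -1.75  1.44] M [-0.41   0.348  0.074] op 13.9 q [ 4.248e-01  9.053e-01 -2.000e-04  0.000e+00]
t 6.7 tcp [584.8  72.1 165.5] yang 0.5683 q7 0.527 F [-1.25 -2.09  1.96] M [-0.509  0.442 -0.014] op 13.3 q [ 4.805e-01  8.770e-01 -2.000e-04 -0.000e+00]
```

```bash

r(){ python3 -c "
from st import *
s=read_state();q=s['eef_rot'];print('yang',(2*np.arctan2(q[1],q[0])-np.pi/2).round(4),'F',s['wrist_force'].round(1),'Mz',s['moment'][2].round(3),round(s['clock'],2))"; }
python3 -m pendant '[[0,0,0,0.005,0],[0,0,0,0.005,0]]' >/dev/null; r
python3 -m pendant '[[0,0,0,0.005,0],[0,0,0,0.005,0]]' >/dev/null; r
python3 -m pendant '[[0,0,0,0.005,0],[0,0,0,0.005,0]]' >/dev/null; r
```

```text
yang 0.5355 F [-2.3 -2.6  2.1] Mz -0.032 6.9
yang 0.5025 F [-1.5 -3.3  2. ] Mz -0.064 7.1
yang 0.4705 F [-3.  -4.1  2.4] Mz -0.081 7.3
```

```bash

r(){ python3 -c "
from st import *
s=read_state();q=s['eef_rot'];print('yang',(2*np.arctan2(q[1],q[0])-np.pi/2).round(4),'F',s['wrist_force'].round(1),'Mz',s['moment'][2].round(3),round(s['clock'],2))"; }
r;r;python3 -m pendant '[[0,0,0,0.005,0],[0,0,0,0.005,0]]' >/dev/null; r
```

```text
yang 0.4705 F [-3.  -4.1  2.4] Mz -0.081 7.3
yang 0.4705 F [-3.  -4.1  2.4] Mz -0.081 7.3
yang 0.4383 F [-2.6 -4.1  3.5] Mz -0.109 7.5
```

```bash

r(){ python3 -c "
from st import *
s=read_state();q=s['eef_rot'];print('yang',(2*np.arctan2(q[1],q[0])-np.pi/2).round(4),'F',s['wrist_force'].round(1),'M',s['moment'].round(3),round(s['clock'],2))"; }
python3 -m pendant '[[0,0,0,0.005,0],[0,0,0,0.005,0]]' >/dev/null; r
python3 -m pendant '[[0,0,0,0.005,0],[0,0,0,0.005,0]]' >/dev/null; r
python3 -m pendant '[[0,0,0,0.005,0],[0,0,0,0.005,0]]' >/dev/null; r
```

```text
yang 0.4068 F [-2.4 -4.2  3.6] M [-1.072  0.812 -0.131] 7.7
yang 0.3755 F [-3.7 -4.2  2.7] M [-1.08   0.791  0.079] 7.9
yang 0.3443 F [-2.3 -4.4  3.4] M [-1.042  0.78   0.095] 8.1
```

The moment jumps from about −0.13 to +0.08 at yang ≈ 0.39. One click back puts a notch at 0.74, and the start (1.446) was also a notch, so positive Mz is resistance. The next notches are at about 0.04 and −0.31. I'll ease off the side load and continue.

```bash

r(){ python3 -c "
from st import *
s=read_state();q=s['eef_rot'];print('yang',(2*np.arctan2(q[1],q[0])-np.pi/2).round(4),'F',s['wrist_force'].round(1),'M',s['moment'].round(3),round(s['clock'],2))"; }
python3 -m pendant '[[-0.0015,-0.0015,0,0.01,0],[-0.0015,-0.0015,0,0.01,0]]' >/dev/null; r
python3 -m pendant '[[0,0,0,0.01,0],[0,0,0,0.01,0]]' >/dev/null; r
python3 -m pendant '[[0,0,0,0.01,0],[0,0,0,0.01,0]]' >/dev/null; r
python3 -m pendant '[[0,0,0,0.005,0],[0,0,0,0.005,0]]' >/dev/null; r
```

```text
yang 0.2821 F [ 1.4  1.5 -0.7] M [ 0.057 -0.081 -0.008] 8.3
yang 0.221 F [ 1.8  1.8 -2.3] M [ 0.311 -0.231 -0.056] 8.5
yang 0.1593 F [ 2.8  2.  -2.6] M [ 0.514 -0.527 -0.106] 8.7
yang 0.1271 F [ 3.3  4.  -3.2] M [ 0.977 -0.687 -0.052] 8.9
```

```bash

r(){ python3 -c "
from st import *
s=read_state();q=s['eef_rot'];print('yang',(2*np.arctan2(q[1],q[0])-np.pi/2).round(4),'F',s['wrist_force'].round(1),'M',s['moment'].round(3),round(s['clock'],2))"; }
python3 -m pendant '[[0,0,0,0.005,0],[0,0,0,0.005,0]]' >/dev/null; r
python3 -m pendant '[[0,0,0,0.005,0],[0,0,0,0.005,0]]' >/dev/null; r
python3 -m pendant '[[0,0,0,0.005,0],[0,0,0,0.005,0]]' >/dev/null; r
```

```text
yang 0.0955 F [ 3.1  5.  -3.1] M [ 0.97  -0.67  -0.102] 9.1
yang 0.0642 F [ 3.5  3.9 -3.8] M [ 0.981 -0.765 -0.037] 9.3
yang 0.0329 F [ 3.5  3.9 -3.4] M [ 0.936 -0.737  0.107] 9.5
```

```bash

r(){ python3 -c "
from st import *
s=read_state();q=s['eef_rot'];print('yang',(2*np.arctan2(q[1],q[0])-np.pi/2).round(4),'F',s['wrist_force'].round(1),'M',s['moment'].round(3),round(s['clock'],2))"; }
python3 -m pendant '[[0,0,0,0,0]]' >/dev/null; r
python3 -m pendant '[[0,0,0,0.005,0],[0,0,0,0.005,0]]' >/dev/null; r
python3 -m pendant '[[0,0,0,0,0]]' >/dev/null; r
```

```text
yang 0.034 F [ 4.3  4.8 -2.7] M [ 0.912 -0.721  0.109] 9.6
yang 0.0018 F [ 4.1  5.  -3.8] M [ 0.866 -0.804  0.307] 9.8
yang 0.0028 F [ 4.   4.5 -4.1] M [ 0.923 -0.761  0.281] 9.9
```

```bash

r(){ python3 -c "
from st import *
s=read_state();q=s['eef_rot'];print('yang',(2*np.arctan2(q[1],q[0])-np.pi/2).round(4),'F',s['wrist_force'].round(1),'M',s['moment'].round(3),round(s['clock'],2))"; }
python3 -m pendant '[[0,0,0,0.003,0],[0,0,0,0.003,0]]' >/dev/null; r
python3 -m pendant '[[0,0,0,0.002,0],[0,0,0,0.002,0]]' >/dev/null; r
python3 -m pendant '[[0,0,0,0,0]]' >/dev/null; r
```

```text
yang -0.0166 F [ 3.6  4.8 -4.2] M [ 0.816 -0.743  0.353] 10.1
yang -0.0289 F [ 4.4  4.  -4. ] M [ 0.89  -0.778  0.406] 10.3
yang -0.0284 F [ 3.6  3.7 -5. ] M [ 0.936 -0.772  0.445] 10.4
```

The total moment has risen steadily past 0.35, to about 0.42 N m, and held there for 0.3 s. That is a firm touch at yang −0.03. Three clicks back is the notch at about 1.088, so the turn is −1.117 rad = −0.178.

```bash
python3 -m pendant '[[0,0,0,-0.015,0],[0,0,0,-0.03,0],[0,0,0,-0.045,0],[0,0,0,-0.06,0],[0,0,0,-0.075,0],[0,0,0,-0.09,0],[0,0,0,-0.105,0],[0,0,0,-0.12,0],[0,0,0,-0.135,0],[0,0,0,-0.15,0],[0,0,0,-0.165,0],[0,0,0,-0.178,0],[0,0,0,-0.178,0],[0,0,0,-0.178,0]]'
python3 - <<'E'
from st import *
st()
for n,b in (("top",(225,120,345,250)),("scene",(200,120,330,260))):
    im=vision.grab_frame(n)["image"]; x0,y0,x1,y1=b
    cv2.imwrite(f"pics/{n}3.png",cv2.resize(im[y0:y1,x0:x1,::-1],None,fx=4,fy=4,interpolation=cv2.INTER_CUBIC))
E
```

```text
clock: 11.8
tcp_pos: [584.8, 72.0, 165.5]
eef_rot: [0.238, 0.971, 0.0, 0.0]
wrist_force: [3.5, 5.4, -3.9]
opening: 13.6
t 11.8 tcp [584.8  72.  165.5] yang 1.0897 q7 1.002 F [ 3.51  5.38 -3.87] M [ 1.203 -0.883  0.043] op 13.6 q [2.382e-01 9.712e-01 4.000e-04 2.000e-04]
```

View pics/scene3.png

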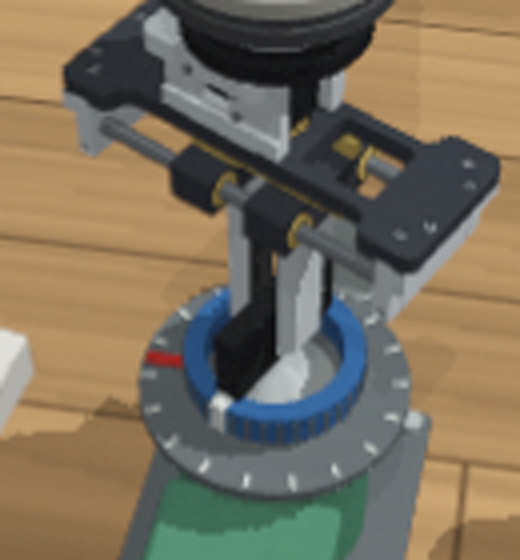

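The pointer, at crop (165,358), stayed where the ring left it, and the mark at (218,400) is well anticlockwise of it. Moment is about 0, so the ring is in a notch. I'll release straight open and lift.

```bash
python3 -m pendant '[[0,0,0,0,20],[0,0,0,0,30],[0,0,0,0,50],[0,0,0,0,60],[0,0,0,0,60],[0,0,0,0,60],[0,0,0,0,60]]'
python3 -m pendant '[[0,0,-0.04,0,60],[0,0,-0.08,0,60],[0,0,-0.14,0,60],[0,0,-0.2,0,60],[0,0,-0.2,0,60],[0,0,-0.2,0,60]]'
python3 - <<'E'
from st import *
st()
C=np.array([584,72.3])
for n,b in (("top",(225,120,345,250)),("scene",(200,120,330,260))):
    f=vision.grab_frame(n); im=f["image"]; x0,y0,x1,y1=b
    q=pts(mask(im,"red"),b)
    if len(q): w=ray(f,[q.mean(0)],132)[0,:2]-C; print(n,"red",len(q),np.hypot(*w),np.degrees(np.arctan2(w[1],w[0])))
    cv2.imwrite(f"pics/{n}4.png",cv2.resize(im[y0:y1,x0:x1,::-1],None,fx=4,fy=4,interpolation=cv2.INTER_CUBIC))
E
```

```text
clock: 12.6
tcp_pos: [584.4, 71.3, 165.4]
eef_rot: [0.239, 0.971, -0.0, -0.0]
wrist_force: [-0.4, 0.6, -0.4]
opening: 59.2
clock: 13.2
tcp_pos: [584.6, 71.4, 265.8]
eef_rot: [0.239, 0.971, 0.0, 0.0]
wrist_force: [-0.2, -0.8, -1.1]
opening: 60.0
t 13.2 tcp [584.6  71.4 265.8] yang 1.088 q7 0.96 F [-0.16 -0.78 -1.12] M [-0.022 -0.045  0.016] op 60.0 q [2.39e-01 9.71e-01 3.00e-04 4.00e-04]
scene red 18 56.02830752843025 -89.00763745878808
```

View pics/scene4.png

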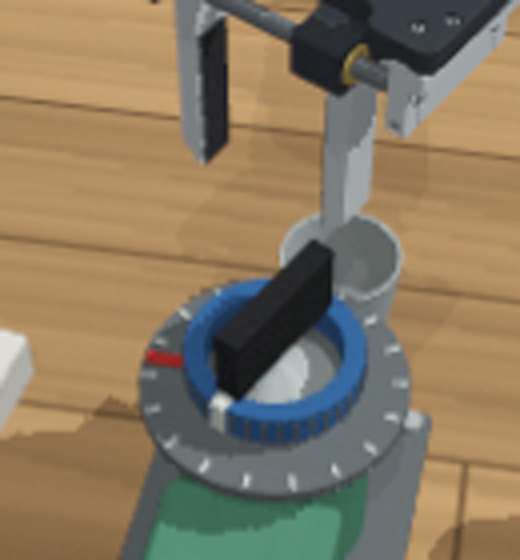

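```bash
python3 - <<'E'
from st import *
g=vision.grab_frame("scene"); C=np.array([584,72.3])
v=ray(g,[[254.7,219.5]],156)[0,:2]-C; print("mark",np.hypot(*v),np.degrees(np.arctan2(v[1],v[0])))
zz=np.array([[312,243],[332,255],[216,338],[240,350]])/4+[200,120]
b=ray(g,zz,196); e=b[2:].mean(0)-b[:2].mean(0); print("bar",np.degrees(np.arctan2(e[1],e[0])),np.hypot(*e[:2]))
cv2.imwrite("pics/scene5.png",g["image"][:,:,::-1])
from cell import manip; print(manip.hand_in())
E
```

```text
mark 43.29180497380778 -27.12660831631447
bar -27.635555268161998 70.96773938750994
the job is handed in; nothing more can be done
None
```

View pics/scene5.png

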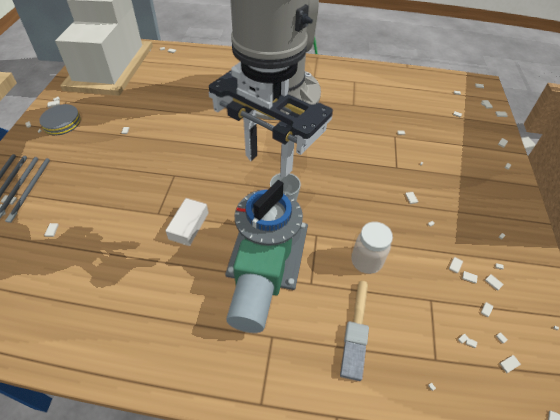

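The mill gap is set and the job is handed in, at about 13 s of robot time; the hand-in gave no verdict.

**Touch:** I gripped the bar at 40 N and turned the ring clockwise in small steps. The moment rose steadily to about 0.42 N m total, past the 0.35 N m that counts as certain. It stayed above 0.35 for about 0.3 s. Even if all of it were on the burrs, that is below the 0.7 N m damage limit.

**Back-off:** I turned the ring back 64° (1.117 rad) into the third notch, where the moment was close to zero, then released the bar and lifted clear.

**Last checks:**
- **Angle:** After release, the white mark stood at −27.1° from the image (−27.6° from the bar) and the red pointer at −89.0°. That is 61–62° anticlockwise of the pointer, against the 49–76° allowed.
- **Pointer:** The expected pointer angle from the arm's reading at the touch was −91.6°, so the two disagree by about 2.6°. That would make the gap 64°, still inside the range.
- **Pointer in the top view:** It was hidden there at the end, so the final pointer angle comes from the scene camera only.
- **Bystanders:** The tin, jar, offcut and brush look unmoved in the final picture. I compared them by eye and did not measure them.

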